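# Draw a battery pack from a deep pocket with sprung tongs

## Task

With the sprung tongs from the hanging rack, draw the flat rectangular battery pack out of its deep pocket and set it down gently, standing upright in the middle of the tester's raised steel plate and lengthwise along it; only the tongs may touch the pack. Then hang the tongs back on the rack's two prongs in front of the pry blade, without dislodging the blade. Leave the round cell and the other things on the bench where they are.

Things in the scene. Friction and masses are not known exactly. Their poses are not given: they have to be found in the camera images.
- tongs: Sprung parallel tongs, 142 mm tall, 0.19 kg, hung upright. Origin: centre of the underside of the aluminium guard plate (44 along x, 76 along y, 6 mm thick); z up, jaws close along y. Above it two black paddles, from 6 to 62 mm above the origin, 26 mm along x, 56 mm over their outer faces when free. Below it two steel jaws, 24 mm along x, tips 80 mm below the origin.
- tongs_grip (a point): Middle between the paddles, 42 mm above the tongs' origin: squeeze here from above, along the tongs' y. Held at 51 mm over the paddles, the tongs can be carried with the jaws open. Springs push the paddles open, about 5 N when free, 9 N at 38 mm.
- tongs_tip (a point): Middle between the jaw tips, 80 mm below the tongs' origin. Jaws are 5 mm thick, the gap between them 36 mm when free. Paddles and jaws move together one to one, both sides equally: paddles at 38 mm make a gap of 18 mm; stop at 30 mm (gap 10 mm).
- lever_l (a joint): Squeeze of each side of the tongs in m: 0 free, 0.009 when the pack is gripped, 0.013 at the stop.
- pack: The battery pack: flat grey rectangular block, 60 mm (x) by 18 mm (y) by 40 mm tall (z), 0.11 kg, two brass contacts on top. Origin: centre of its underside. It stands upright on the floor of one of the block's two pockets, its x roughly along the pocket's 68 mm, its top 50 mm below the rim.
- block: Fixed aluminium storage block, 84 mm (x) by 132 mm (y), 100 mm tall, origin at the centre of its underside. Two open-topped pockets side by side at y = +31 and -31 mm, each 68 mm (x) by 54 mm (y) inside, floor 10 mm above the bench, walls 8 mm. The tongs' guard can rest on the rim; the jaw tips then reach 10 mm above the pocket's floor.
- pocket0 (a point): Centre of the mouth of the pocket at y = +31 mm, at rim height.
- pocket1 (a point): Centre of the mouth of the pocket at y = -31 mm, at rim height.
- cell: Round upright battery cell, 26 mm diameter, 64 mm tall, in the other pocket: leave it there. Origin: centre of its underside.
- tester: Fixed black battery tester, 120 mm (x) by 110 mm (y), 30 mm tall, with a 50 mm tall display ridge 60 to 95 mm from the centre at +x; a raised bare steel plate 100 mm (x) by 44 mm (y) in the middle of its top. Origin on the bench under the plate's centre.
- tester_plate (a point): Centre of the top of the tester's steel plate, 36 mm above the bench; the plate's length is along x.
- rack: Fixed hanging rack, origin on the bench. Two level prongs along its x, each 8 mm wide, tops 102 mm above the bench, with a 54 mm clear slot between them. Their free ends turn up 8 mm, from x = -83 to -75 mm; at x = +85 mm each ends in an upright post of the same height.
- rack_slot (a point): Middle of the slot at the height of the prong tops, 30 mm from the rack's origin towards the free ends: a good place for the origin of the hung tongs. Their jaws hang in the slot, the guard rests on both prongs, tongs y along rack y (either way round).
- blade: T-handled pry blade that hangs loose on the same prongs, about 75 mm behind rack_slot (towards the posts): black crossbar 14 by 78 by 10 mm tall, steel blade 75 mm down. Origin: centre of the crossbar's underside. Must stay hanging there.
- phone: Opened phone lying on the bench, 74 by 155 by 9 mm. Leave it. Origin: centre of its underside.
- spool: Solder spool, 60 mm diameter, 50 mm tall. Leave it. Origin: centre of its underside.
- jar: Small jar, 44 mm diameter, 70 mm tall. Leave it. Origin: centre of its underside.

How it is judged:
By the outcome, as a careful person would: the job done as asked, in the order asked, and still so for the second after the job is handed in, with the robot touching nothing.
It also fails if it takes over 67 s, if anything falls off the work surface, if the arm or the gripper's body presses on something with over 40 N, if the wrist force passes 120 N, or if a joint passes its speed limit or range.

## Robot

A 7-joint arm with a two-finger parallel gripper is mounted at the origin on the work surface. World frame = base frame: x ahead of the robot, y to its left, z up, the work surface at z = 0. Lengths are in mm, angles in rad, forces in N, time in s.
With the tool pointing down it reaches from about 350 to 900 mm from the base axis. Payload 8.1 kg.
Tool frame: the origin (TCP) lies at the very end of the fingers, on their centre line; the grasp point (between the pads) lies 19 mm behind it; z points along the fingers, y is the line along which they close (so a half turn about z gives the same grasp; the last joint's range is limited). The gripper opens to 92 mm and grips with 3 to 60 N. Pads are 19 mm wide; open, the fingers measure 130 mm over their backs; the gripper's body (75 mm by 190 mm) begins 47 mm behind the grasp point.
Start: joints at [-1.284, 0.434, 0.025, 1.573, -0.012, 1.134, -0.075], TCP at [237.53, 578.119, 226.742] pointing down, gripper open.
Joint ranges: [-2.62, 2.62], [-0.44, 2.09], [-1.27, 1.32], [0.08, 2.57], [-1.32, 4.46], [0.12, 2], [-2.74, 2.74]. Speed limits (rad/s): [2.22, 2.22, 3.01, 3.01, 3.14, 3.14, 3.14].

## Interface

Orientations are given as a 3x3 rotation matrix whose columns are the frame's x, y, z axes.
In Python, from workcell import robot gives the robot as it stands. Calls block until the motion is done:
- robot.reach(position, orientation): joint-space move of the TCP to a pose.
- robot.move_l(position, max_speed=150, ori=None, until_force=None): straight line of the TCP; ori=None keeps the orientation; max_speed is the mean speed in mm/s. With until_force (N) it stops when the force on the tool has changed by that much, and returns True; else False.
- robot.move_j(angles): joint-space move.
- robot.gripper_open() and robot.grab(): open the fingers fully, or close them until they stop; the grip force is fixed at half the most.
- robot.wait(seconds).
- robot.solve_ik(position, orientation): joint angles nearest the present ones, or None.
- robot.get_obs(): the state.
- robot.snapshot(name): name is "scene" or "top" or "wrist"; returns the picture (420x560x3 uint8, red, green, blue); there is no depth.
- robot.camera_info(name): a dict with "K" (3x3 intrinsics, pixels), "eye" and "attitude" of the camera in the world. Camera axes: x right, y up, looking along -z (the intrinsics and any distortion apply to the point x, -y, -z); pixel columns grow to the right and rows downward; lengths in mm; the calibration is good to about 2 mm. A picture is of the moment at which its call begins: read the wrist's pose just before it. camera_info takes no time and is no camera call; for the wrist camera it gives the pose at the moment of the call.
A pose or a line that the arm cannot do raises robot.MotionError and nothing moves.
- robot.close_job(): hands the job in; it is judged then, once.
The state is a dict: "t": time; "joint_pos": joint angles; "dq": joint speeds; "joint_efforts": joint torques, N m; "eef_pos": TCP position; "orientation": TCP orientation; "ft_force": force on the tool from outside, world axes, zero at the start; "torque": the same for the moment, N m; "grip_width": opening from 0.0 (shut) to 1.0 (fully open); "gripper_force": force on a finger pad.
Only numpy, scipy, OpenCV 4.12 (cv2) and the standard library are available. Lean on these libraries where they do the work, as an engineer would, in place of code of your own. Each camera call takes 0.05 s, during which the arm holds its last target. There are 200 camera calls.

## Working session

There is one attempt and no reset: what is moved stays moved. The work goes in short steps, each a Python script; the robot and the scene stay as the last script left them, time stands still between calls to the robot, and variables do not carry over. Pictures are saved under pics/ and viewed, at most 10 in all, crops included, and the job is handed in when it is done.

```bash
mkdir -p pics; ls; python3 - <<'E'
from workcell import robot
import cv2
for n in ("scene","top"):
    im=robot.snapshot(n); cv2.imwrite(f"pics/{n}0.png",im[:,:,::-1]); print(n,robot.camera_info(n))
o=robot.get_obs(); print(o["t"],o["eef_pos"],o["orientation"],o["grip_width"],o["ft_force"])
E
```

```text
pics
scene {'K': array([[542.61689444,   0.        , 279.10262414],
       [  0.        , 542.61689444, 207.43746453],
       [  0.        ,   0.        ,   1.        ]]), 'eye': array([1344.83427143,  178.45114981, 1238.75749651]), 'attitude': array([[-0.13034229, -0.84283639,  0.52214721],
       [ 0.99146537, -0.10936699,  0.07095966],
       [-0.00270171,  0.52693993,  0.84989824]])}
top {'K': array([[407.80032127,   0.        , 274.69465526],
       [  0.        , 407.80032127, 208.66064517],
       [  0.        ,   0.        ,   1.        ]]), 'eye': array([ 502.97771756,   61.29651687, 1089.36715927]), 'attitude': array([[ 0.01283614,  0.99174506, -0.12758123],
       [-0.99969684,  0.01004738, -0.02247826],
       [-0.02101084,  0.12783108,  0.99157338]])}
0.1 [237.33303611 577.66436389 226.02942702] [[-9.24966894e-01  3.80047414e-01 -4.57391334e-04]
 [ 3.80047675e-01  9.24965865e-01 -1.38346144e-03]
 [-1.02709573e-04 -1.45348655e-03 -9.99998938e-01]] 0.999461388367811 [-0.50658255  0.2383658  -0.14223089]
```

View pics/scene0.png

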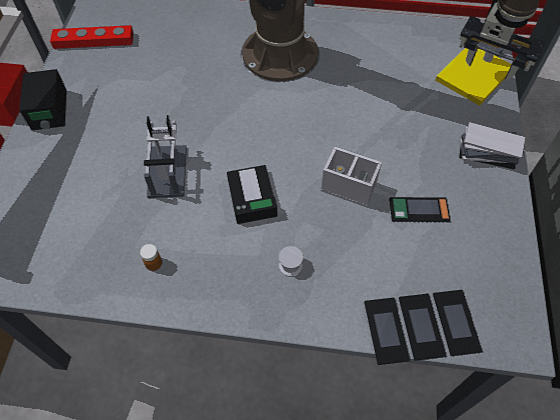

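View pics/top0.png

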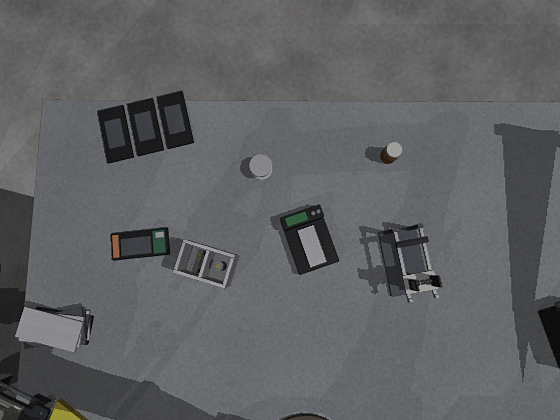

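The scene shows the rack with tongs and blade (top view around 412,262; tongs near 425,283 at the free ends, blade at 412,240), the tester at (308,240), and the block at (205,263). The pack looks to be in the left pocket (190,260) and the cell in the right (218,265). I'll take rough rays next, then wrist views.

```bash
cat > h.py <<'E'
import numpy as np, cv2
from workcell import robot
def ray(ci,px):
    K=ci["K"]; p=np.linalg.inv(K)@np.array([px[0],px[1],1.]); return ci["eye"],ci["attitude"]@np.array([p[0],-p[1],-p[2]])
def onz(ci,px,z):
    e,d=ray(ci,px); return e+d*(z-e[2])/d[2]
def proj(ci,P):
    q=ci["attitude"].T@(np.asarray(P,float)-ci["eye"]); q=np.array([q[0],-q[1],-q[2]]); u=ci["K"]@q; return u[:2]/u[2]
def down(yaw):  # tool down, tool y axis at angle yaw from world x
    y=np.array([np.cos(yaw),np.sin(yaw),0]); z=np.array([0,0,-1.]); return np.column_stack([np.cross(y,z),y,z])
E
python3 - <<'E'
from h import *
c=robot.camera_info("top")
for n,p,z in (("block",(205,263),100),("packpocket",(190,260),100),("tester",(312,245),36),("tongs",(425,283),164),("blade",(412,240),112),("rk ends",(408,298),110),("",(437,295),110),("posts",(390,230),110),("",(421,228),110)):
    print(n,onz(c,p,z).round(0))
w=robot.camera_info("wrist"); o=robot.get_obs()
R=o["orientation"]; print("cam in tool",R.T@(w["eye"]-o["eef_pos"]), (R.T@w["attitude"]).round(3),w["K"])
im=cv2.imread("pics/top0.png")[200:320,165:465]
cv2.imwrite("pics/crop.png",cv2.resize(im,None,fx=2.6,fy=2.6,interpolation=cv2.INTER_CUBIC))
E
```

```text
block [496. 250. 100.]
packpocket [503. 287. 100.]
tester [545. -12.  36.]
tongs [ 459. -253.  164.]
blade [ 557. -244.  112.]
rk ends [ 421. -231.  110.]
 [ 429. -299.  110.]
posts [ 580. -193.  110.]
 [ 586. -267.  110.]
cam in tool [  74.49256037    0.46593036 -157.72738582] [[-0.     0.962  0.273]
 [ 1.    -0.     0.   ]
 [ 0.     0.273 -0.962]] [[370.76203675   0.         278.98172548]
 [  0.         370.76203675 210.86135612]
 [  0.           0.           1.        ]]
```

View pics/crop.png

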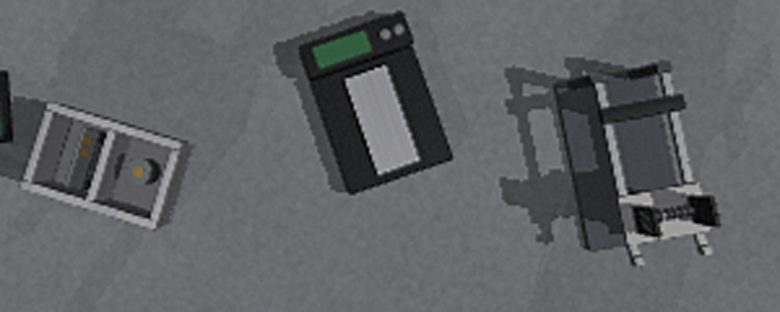

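The crop confirms the pack's brass contacts in the left pocket at crop (88,150), against the divider side, with the cell in the right pocket. The tester plate is at crop (383,120), the tongs at (675,215) and the blade at (640,108).

```bash
python3 - <<'E'
from h import *
import pickle
cis={}
for n,p,yaw,z in (("block",(500,265),-75,310),("tester",(545,-12),-71,310),("rack",(500,-250),-77.5,330)):
    R=down(np.radians(yaw)); P=np.array([p[0],p[1],0])-74.5*R[:,0]; P[2]=z
    robot.reach(P,R); robot.wait(0.2)
    cis[n]=robot.camera_info("wrist"); cv2.imwrite(f"pics/w_{n}.png",robot.snapshot("wrist")[:,:,::-1])
    o=robot.get_obs(); print(n,o["t"],o["eef_pos"].round(1),np.round(o["joint_pos"],2))
pickle.dump(cis,open("cis.pkl","wb"))
im=[cv2.imread(f"pics/w_{n}.png") for n in cis]
E
```

```text
block 1.8833 [427.8 246.2 309.8] [-1.17  0.16  0.63  1.79 -0.1   1.23 -1.82]
tester 3.2333 [474.7 -35.2 309.9] [-0.82  0.13  0.9   1.84 -0.11  1.22 -1.12]
rack 4.4167 [ 428.  -264.8  329.8] [-0.44  0.23  1.12  1.75 -0.22  1.29 -0.62]
```

View pics/w_block.png

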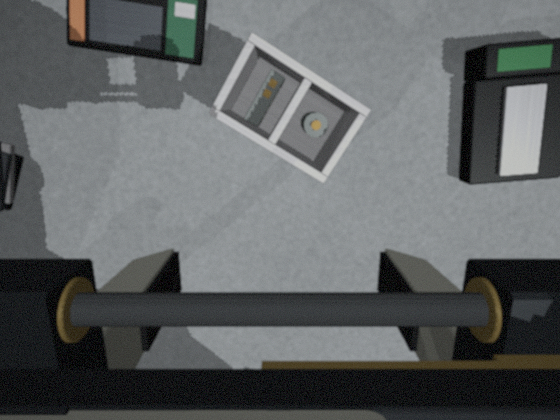

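View pics/w_rack.png

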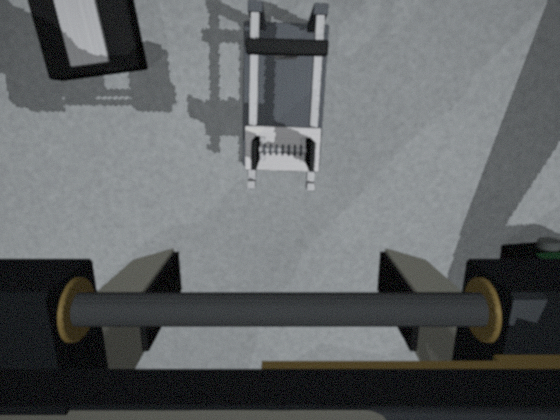

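View pics/w_tester.png

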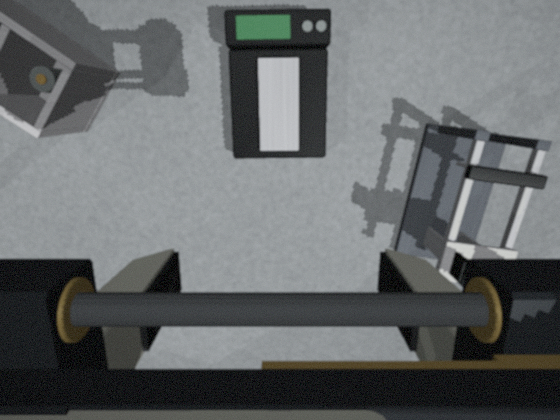

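Block view: rim corners at about (251,33), (369,112), (325,182), (215,108), with the pack contacts at (275,84) and (267,94). Rack view: guard spans (246,127) to (320,170), paddles at (255,153) and (311,153), blade bar at (286,47). Tester view: plate spans (258,57) to (300,152).

```bash
python3 - <<'E'
from h import *
import pickle
c=pickle.load(open("cis.pkl","rb"))
def bright(n,x0,y0,x1,y1,lo,k=0):
    im=cv2.imread(f"pics/w_{n}.png"); g=im.min(2); m=np.zeros_like(g); m[y0:y1,x0:x1]=(g[y0:y1,x0:x1]>lo)*255
    if k: m=cv2.morphologyEx(m,cv2.MORPH_OPEN,np.ones((k,k),np.uint8))
    cs,_=cv2.findContours(m,cv2.RETR_EXTERNAL,cv2.CHAIN_APPROX_NONE); return im,max(cs,key=cv2.contourArea)
def rep(name,ci,ct,z):
    P=np.array([onz(ci,p,z)[:2] for p in ct.reshape(-1,2)+0.0],np.float32)
    r=cv2.minAreaRect(P); b=cv2.boxPoints(r); print(name,"c",np.round(r[0],1),"size",np.round(r[1],1),"ang",round(r[2],1)); return r
im,ct=bright("block",205,20,380,190,165); rep("block",c["block"],ct,100)
im,ct=bright("tester",250,50,310,158,150); rep("plate",c["tester"],ct,36)
im,ct=bright("rack",235,120,330,178,150,); rep("guard",c["rack"],ct,108); print(cv2.boundingRect(ct))
for nm,p in (("L",(251,182)),("R",(311,182)),("Lfar",(255,10)),("Rfar",(320,10))): print(nm,onz(c["rack"],p,110).round(1))
im=cv2.imread("pics/w_block.png"); hsv=cv2.cvtColor(im,cv2.COLOR_BGR2HSV)
m=((hsv[...,0]>8)&(hsv[...,0]<30)&(hsv[...,1]>90)).astype(np.uint8); m[:60]=0;m[150:]=0;m[:,:240]=0;m[:,340:]=0
n,l,s,ce=cv2.connectedComponentsWithStats(m)
for i in range(1,n):
    if s[i,4]>5: print("brass",ce[i].round(1),s[i,4],onz(c["block"],ce[i],50).round(1))
a=cv2.resize(im[25:190,205:380],None,fx=4,fy=4,interpolation=cv2.INTER_CUBIC)[:, :]
b=cv2.resize(cv2.imread("pics/w_rack.png")[0:195,235:335],None,fx=3,fy=3,interpolation=cv2.INTER_CUBIC)
a=cv2.resize(a,(500,471)); b=b[:600]; H=600; z=np.zeros((H,800,3),np.uint8); z[:471,:500]=a; z[:585,500:800]=b
cv2.imwrite("pics/both.png",z)
E
```

```text
block c [495.4 255. ] size [131.   83.5] ang 74.1
plate c [543.5  -9.6] size [99.4 43.9] ang 19.9
guard c [ 444.7 -268.3] size [19.8 59.8] ang 3.5
(257, 153, 58, 25)
L [ 418.6 -236.1  110. ]
R [ 432.2 -296.7  110. ]
Lfar [ 576.6 -207.7  110. ]
Rfar [ 589.7 -265.9  110. ]
brass [272.4  83. ] 46 [518.7 278.8  50. ]
brass [266.6  93.1] 44 [507.1 282.2  50. ]
brass [315.4 124.6] 55 [489.2 222.1  50. ]
```

View pics/both.png

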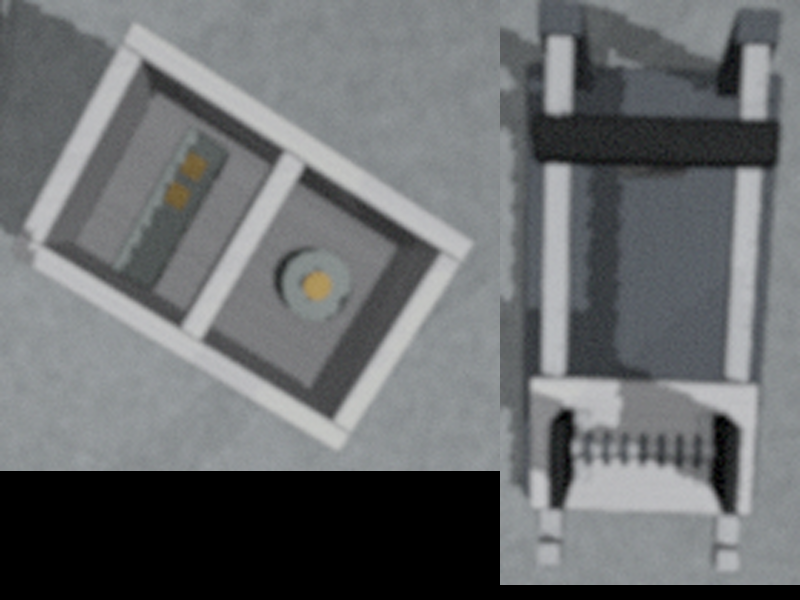

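The composite shows the pack-top corners at about (192,128), (228,152), (155,292), (117,268). The guard corners are at (529,378), (758,382), (752,515), (528,510). The blade hangs at the far end near (655,140). I'm converting these to positions.

```bash
python3 - <<'E'
from h import *
import pickle
c=pickle.load(open("cis.pkl","rb"))
def pk(q): return (q[0]/2.857+205-.5, q[1]/2.857+25-.5)
def rk(q): return ((q[0]-500)/3+235-.3, q[1]/3-.3)
def show(n,ci,f,qs,z):
    P=np.array([onz(ci,f(q),z)[:2] for q in qs]); print(n,P.round(1).tolist(),"mean",P.mean(0).round(1))
    print("   edges",[(round(float(np.hypot(*d)),1),round(float(np.degrees(np.arctan2(d[1],d[0]))),1)) for d in np.roll(P,-1,0)-P])
    return P
P=show("pack",c["block"],pk,[(192,128),(228,152),(155,292),(117,268)],50)
u=np.array([np.cos(np.radians(-15.9)),np.sin(np.radians(-15.9))]); v=np.array([-u[1],u[0]]); B=np.array([495.4,255])
d=P.mean(0)-B; print("pack in block",d@u,d@v)
show("pocket rim",c["block"],pk,[(140,55),(285,155),(188,325),(48,240)],100)
show("guard",c["rack"],rk,[(529,378),(758,382),(752,515),(528,510)],108)
show("paddletops",c["rack"],rk,[(560,408),(728,412),(726,512),(560,512)],164)
show("prongs outer/inner L",c["rack"],rk,[(545,375),(567,375),(574,40),(546,36)],102)
show("prongs R",c["rack"],rk,[(726,380),(748,380),(768,45),(740,45)],102)
show("ends",c["rack"],rk,[(549,538),(727,545)],110)
show("posts",c["rack"],rk,[(541,36),(580,36),(737,43),(777,43)],102)
show("blade bar",c["rack"],rk,[(531,117),(777,123),(777,165),(533,158)],112)
E
```

```text
pack [[531.7, 283.0], [527.1, 268.0], [470.8, 281.6], [475.7, 297.9]] mean [501.3 282.6]
   edges [(15.7, -107.0), (58.0, 166.3), (17.0, 73.2), (58.0, -14.9)]
pack in block -1.8660726514631905 28.195379849238876
pocket rim [[544.5, 302.7], [527.6, 249.5], [466.3, 266.2], [481.2, 318.5]] mean [504.9 284.2]
   edges [(55.8, -107.6), (63.5, 164.7), (54.4, 74.1), (65.3, -14.1)]
guard [[472.7, -218.2], [488.2, -292.9], [444.4, -302.0], [429.2, -226.5]] mean [ 458.6 -259.9]
   edges [(76.3, -78.3), (44.7, -168.2), (77.1, 101.4), (44.3, 10.8)]
paddletops [[470.3, -232.8], [479.8, -280.0], [451.7, -286.4], [441.0, -238.9]] mean [ 460.7 -259.5]
   edges [(48.1, -78.7), (28.8, -167.2), (48.7, 102.7), (30.0, 11.6)]
prongs outer/inner L [[474.5, -222.8], [476.1, -230.1], [576.7, -211.4], [575.8, -202.6]] mean [ 525.8 -216.7]
   edges [(7.4, -77.3), (102.3, 10.5), (8.8, 95.3), (103.4, -168.7)]
prongs R [[486.3, -282.9], [487.9, -290.2], [588.6, -271.0], [586.7, -262.4]] mean [ 537.4 -276.6]
   edges [(7.4, -77.3), (102.5, 10.8), (8.8, 102.7), (102.5, -168.5)]
ends [[421.6, -235.5], [432.7, -295.9]] mean [ 427.2 -265.7]
   edges [(61.4, -79.6), (61.4, 100.4)]
posts [[575.5, -201.1], [578.2, -213.0], [587.0, -261.4], [589.8, -273.6]] mean [ 582.6 -237.3]
   edges [(12.2, -77.3), (49.2, -79.6), (12.5, -77.3), (73.9, 101.1)]
blade bar [[550.6, -203.8], [565.7, -278.6], [554.0, -281.7], [539.2, -206.7]] mean [ 552.4 -242.7]
   edges [(76.4, -78.6), (12.1, -165.3), (76.5, 101.1), (11.8, 14.3)]
```

The measurements agree with the stated sizes. Before I grasp, I need to know whether the gripper can stop at an intermediate width, which holding the tongs at 51 mm requires.

`grab()` only closes fully, at about 30 N. A squeeze from above would therefore shut the jaws and they couldn't go around the pack. To carry the tongs with the jaws open, I'll pinch one paddle across its 26 mm width (along tongs x), so the spring keeps them open. I'll squeeze along y only once they stand on the block rim.

```bash
cat >> h.py <<'E'
D=np.radians
RACK=D(10.8); BLK=D(-15.7); TST=D(19.9)
OFF=22.0
def ax(a): return np.array([np.cos(a),np.sin(a)])
def pinch(o,a,z):   # TCP for pinching the +y paddle, tongs x along a
    p=np.asarray(o)+OFF*ax(a+np.pi/2); return np.array([p[0],p[1],z])
def st(n):
    o=robot.get_obs(); print(n,"t",round(o["t"],2),"p",o["eef_pos"].round(1),"grip",round(o["grip_width"]*92,1),"F",o["ft_force"].round(1),"gf",np.round(o["gripper_force"],1)); return o
E
python3 - <<'E'
from h import *
T=(458.9,-260.0)
tests={"rack":(pinch(T,RACK,120),down(RACK)),"blkp":(pinch((502,284.2),BLK,114),down(BLK)),"blks":((502,284.2,123),down(BLK+np.pi/2)),"tsts":((543.5,-9.6,149),down(TST+np.pi/2)),"tstp":(pinch((543.5,-9.6),TST,140),down(TST))}
for n,(p,R) in tests.items():
    for dz in (0,130):
        q=robot.solve_ik(np.array(p)+[0,0,dz],R); print(n,dz,None if q is None else np.round(q,2))
P=pinch(T,RACK,200)
robot.reach(P,down(RACK)); st("above")
robot.move_l(pinch(T,RACK,117),120,until_force=8); st("at")
robot.grab(); st("grab")
robot.move_l(pinch(T,RACK,245),120); st("lift")
robot.wait(.1); cv2.imwrite("pics/lift.png",robot.snapshot("wrist")[:,:,::-1])
E
```

```text
rack 0 [-0.07  0.42  0.6   2.01 -0.32  0.81  0.9 ]
rack 130 [-0.18  0.26  0.71  1.85 -0.19  1.1   0.79]
blkp 0 [-1.32  0.76  1.13  1.84 -0.78  1.08 -0.16]
blkp 130 [-1.34  0.55  1.11  1.69 -0.52  1.24 -0.38]
blks 0 [-1.01  0.51  0.58  1.85 -0.35  0.89  1.03]
blks 130 [-1.23  0.43  0.9   1.71 -0.36  1.18  1.06]
tsts 0 [ 0.55  0.54 -0.88  1.82  0.49  1.02  1.38]
tsts 130 [ 0.57  0.39 -0.88  1.64  0.32  1.26  1.54]
tstp 0 [-0.62  0.44  0.68  1.94 -0.35  0.89  0.59]
tstp 130 [-0.75  0.31  0.83  1.77 -0.24  1.17  0.5 ]
above t 5.72 p [ 455.  -238.6  200.3] grip 91.7 F [ 0.2 -0.4  0.4] gf 0.0
at t 6.56 p [ 455.1 -238.7  117.5] grip 92.1 F [ 0.6 -0.7 -0. ] gf 0.0
grab t 7.6 p [ 454.8 -238.4  117. ] grip 25.9 F [ 0.3  0.1 -0.2] gf 30.0
lift t 8.82 p [ 454.3 -238.1  244.3] grip 25.5 F [-0.1 -0.3 -2. ] gf 30.0
```

View pics/lift.png

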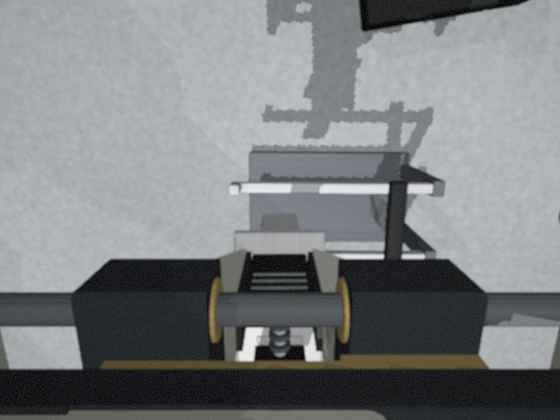

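The picture shows the tongs held level by one paddle (guard edge at row 232, columns 235–325), with the blade still on the prongs. The guard edge works out to 16.7 mm from the TCP, so the tongs centre is 21.3 mm off, which agrees with the planned 22. Next I'll insert them into the pack's pocket.

```bash
sed -i 's/^OFF=.*/OFF=21.6/' h.py; python3 - <<'E'
from h import *
T=(502.0,284.2); R=down(BLK)
robot.reach(pinch(T,BLK,245),R); st("over")
robot.move_l(pinch(T,BLK,208),100); robot.wait(.15); st("pre")
cv2.imwrite("pics/pre.png",robot.snapshot("wrist")[:,:,::-1])
hit=robot.move_l(pinch(T,BLK,111),60,until_force=3); o=st(f"hit {hit}")
E
```

```text
over t 10.93 p [508.5 303.6 245.1] grip 25.3 F [-0.1  0.2 -2.3] gf 30.0
pre t 11.6 p [508.4 305.1 208.8] grip 25.8 F [ 0.8 -0.5 -2. ] gf 30.0
hit True t 13.07 p [507.8 305.  114.9] grip 25.4 F [-0.6 -0.4  4.6] gf 30.0
```

Contact came at 114.9 mm, which matches the guard on the rim. I'll release and look at it before squeezing.

```bash
python3 - <<'E'
from h import *
T=np.array((502.0,284.2)); R=down(BLK)
robot.gripper_open(); st("open")
p=robot.get_obs()["eef_pos"]; robot.move_l([p[0],p[1],190],150)
S=down(BLK+np.pi/2)
robot.reach([*T,235],S); robot.wait(.15); st("above")
ci=robot.camera_info("wrist"); im=robot.snapshot("wrist"); cv2.imwrite("pics/stand.png",im[:,:,::-1])
a=BLK
for n,x,y in (("g++",22,38),("g+-",22,-38),("g-+",-22,38)): print(n,proj(ci,[*(T+x*ax(a)+y*ax(a+np.pi/2)),106]).round(0))
E
```

```text
open t 14.21 p [506.8 304.5 113.8] grip 92.0 F [-0.2  0.6  0.3] gf 0.0
above t 16.29 p [501.8 284.3 234.6] grip 92.2 F [-0.4  1.1 -0.6] gf 0.0
g++ [325. 229.]
g+- [232. 229.]
g-+ [327. 176.]
```

View pics/stand.png

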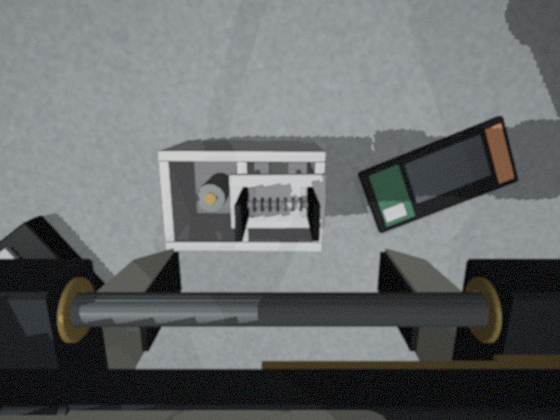

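The tongs stand on the rim with the guard spanning (231,174) to (324,229), within 2 px of prediction, and the cell is undisturbed at (210,199). Next: squeeze, check for a 38 mm width, and lift.

```bash
python3 - <<'E'
from h import *
T=np.array((502.0,284.2))-0.7*ax(BLK+np.pi/2)
robot.move_l([*T,123],130,until_force=8); st("down")
robot.grab(); o=st("grab")
w=o["grip_width"]*92
if 35<w<42:
    robot.move_l([*T,145],40); st("l1"); robot.move_l([*T,255],110); robot.wait(.1); st("lift")
    cv2.imwrite("pics/held.png",robot.snapshot("wrist")[:,:,::-1])
E
```

```text
down t 17.35 p [502.3 283.8 123.7] grip 91.8 F [ 0.3 -0.1  0.5] gf 0.0
grab t 18.28 p [501.8 283.5 123.5] grip 35.3 F [-1.1 -1.   6.3] gf 30.0
l1 t 18.98 p [501.7 283.5 145. ] grip 35.4 F [ 0.6 -0.5 -3.6] gf 30.0
lift t 20.23 p [501.4 283.3 254.1] grip 35.0 F [-0.5  0.3 -2.3] gf 30.0
```

The width is 35.3 mm, not 38 (the stop would read 30), so I'm checking for the pack visually.

```bash
python3 - <<'E'
from h import *
F=[]
for i in range(10): robot.wait(.02); F.append(robot.get_obs()["ft_force"])
print(np.mean(F,0).round(2))
s=robot.snapshot("scene")[:,:,::-1]; p=proj(robot.camera_info("scene"),[501,283,170]).astype(int); print(p)
x,y=p; s=cv2.resize(s[y-60:y+90,x-70:x+70],None,fx=3,fy=3,interpolation=cv2.INTER_CUBIC)
w=cv2.imread("pics/held.png")[100:260,160:340]; w=cv2.resize(w,None,fx=2.1,fy=2.1)
z=np.zeros((450,800,3),np.uint8); z[:450,:420]=s; z[:w.shape[0],422:422+w.shape[1]]=w; cv2.imwrite("pics/chk.png",z)
E
```

```text
[-0.12  0.32 -3.12]
[366 152]
```

View pics/chk.png

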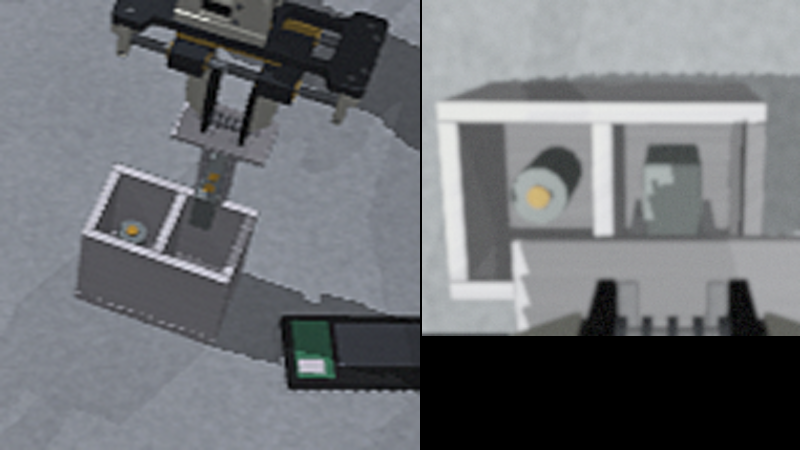

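The pack is held between the jaws with its contacts up, the weight is 3.1 N as expected, and the cell is still in its pocket. Now I'll place it on the tester plate.

```bash
python3 - <<'E'
from h import *
C=(543.5,-9.6); S=down(TST+np.pi/2)
robot.reach([*C,255],S); st("over")
robot.move_l([*C,160],110); robot.wait(.2); st("pre")
hit=robot.move_l([*C,146.5],12,until_force=2.5); o=st(f"hit {hit}")
F=[]
for i in range(8): robot.wait(.02); F.append(robot.get_obs()["ft_force"])
print(np.mean(F,0).round(2), robot.get_obs()["eef_pos"].round(1))
E
```

```text
over t 21.63 p [543.6  -8.2 255. ] grip 34.6 F [ 0.5  0.5 -2.7] gf 30.0
pre t 22.85 p [543.9  -9.6 160.6] grip 35.0 F [-1.2  0.1 -3.7] gf 30.0
hit True t 23.69 p [543.5  -9.6 149.2] grip 35.1 F [-0.4  0.3  5.5] gf 30.0
[-0.27  0.11  5.1 ] [543.5  -9.6 149.2]
```

Contact at 149.2 mm, exactly as predicted, so the pack stands on the plate. Opening lets the tongs settle onto their tips, straddling the pack. I'll open, then look.

```bash
python3 - <<'E'
from h import *
robot.gripper_open(); st("open"); robot.wait(.2)
C=np.array((543.5,-9.6))
ci=robot.camera_info("wrist"); w=robot.snapshot("wrist")[:,:,::-1]
for x,y in ((22,38),(22,-38)): print(proj(ci,[*(C+x*ax(TST)+y*ax(TST+np.pi/2)),122]).round(0),proj(ci,[*(C-x*ax(TST)+y*ax(TST+np.pi/2)),122]).round(0))
s=robot.snapshot("scene")[:,:,::-1]; x,y=proj(robot.camera_info("scene"),[*C,110]).astype(int)
s=cv2.resize(s[y-65:y+65,x-60:x+60],None,fx=3,fy=3,interpolation=cv2.INTER_CUBIC)
w=cv2.resize(w[60:420,80:480],None,fx=1.1,fy=1.1); z=np.zeros((400,800,3),np.uint8); z[:390,:360]=s; z[:396,360:800]=w
cv2.imwrite("pics/rel.png",z)
E
```

```text
open t 24.85 p [542.4  -9.6 148.3] grip 92.2 F [ 0.6  0.4 -0.1] gf 0.0
[346. 289.] [350. 212.]
[207. 289.] [203. 212.]
```

View pics/rel.png

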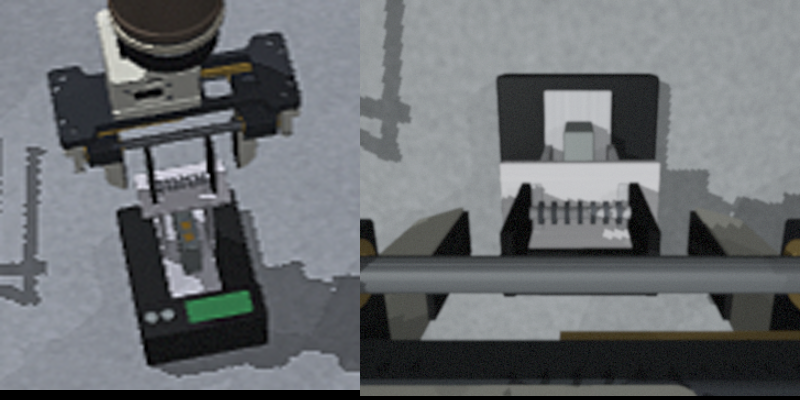

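The tongs stand upright astride the pack, which is upright and centred on the plate, with the guard edge at row 207. That makes 11 pictures viewed, one over the limit of 10, so I'll open no more and use only numbers from here. Next I'll pinch the paddle, lift off with the jaws open, and measure the guard edge numerically.

```bash
python3 - <<'E'
from h import *
C=np.array((541.5,-9.4)); p=robot.get_obs()["eef_pos"]
robot.move_l([p[0],p[1],210],130); robot.reach(pinch(C,TST,210),down(TST)); st("above")
robot.move_l(pinch(C,TST,131),110,until_force=6); st("down")
robot.grab(); o=st("grab"); q=o["eef_pos"]
robot.move_l([q[0],q[1],195],60); robot.move_l([q[0],q[1],250],120); robot.wait(.1); st("lift")
F=[]
for i in range(8): robot.wait(.02); F.append(robot.get_obs()["ft_force"])
print(np.mean(F,0).round(2))
im=robot.snapshot("wrist")[:,:,::-1]; cv2.imwrite("pics/lift2.png",im)
for n in ("lift","lift2"):
    g=cv2.imread(f"pics/{n}.png").mean(2); print(n,"rows218+",g[218:248,242:258].mean(1).round().astype(int).tolist()); print("cols228+",g[236:246,226:244].mean(0).round().astype(int).tolist(),g[236:246,316:334].mean(0).round().astype(int).tolist())
E
```

```text
above t 27.12 p [533.9  10.8 209.6] grip 92.3 F [ 0.   0.8 -1.3] gf 0.0
down t 27.98 p [534.6  10.8 131.5] grip 92.1 F [ 0.8  0.3 -0.8] gf 0.0
grab t 29.02 p [534.2  10.9 131. ] grip 25.8 F [-0.7 -0.7 -0.5] gf 30.0
lift t 30.95 p [533.5  10.9 249. ] grip 25.7 F [ 0.1 -0.1 -2.7] gf 30.0
[ 0.01 -0.02 -1.92]
lift rows218+ [153, 153, 152, 151, 151, 152, 153, 154, 155, 154, 153, 145, 128, 118, 128, 151, 166, 169, 170, 169, 170, 170, 170, 170, 170, 170, 169, 169, 169, 168]
cols228+ [180, 180, 178, 177, 178, 178, 175, 162, 150, 154, 162, 165, 166, 166, 166, 166, 168, 168] [174, 173, 172, 173, 171, 170, 170, 162, 151, 145, 144, 147, 147, 147, 146, 145, 145, 145]
lift2 rows218+ [212, 212, 213, 216, 216, 188, 126, 79, 77, 87, 101, 111, 128, 151, 166, 170, 171, 171, 170, 170, 170, 170, 170, 171, 170, 170, 171, 170, 171, 170]
cols228+ [173, 138, 91, 81, 91, 91, 98, 120, 149, 164, 171, 172, 172, 170, 170, 170, 170, 170] [174, 175, 174, 173, 172, 172, 170, 163, 136, 92, 59, 52, 54, 56, 53, 54, 54, 55]
```

The load is 1.92 N, so the tongs are empty and the pack stayed on the plate. The guard edge moved 2 px, giving an offset of about 20.6 mm. Now hanging the tongs.

```bash
sed -i 's/^OFF=.*/OFF=20.7/' h.py; python3 - <<'E'
from h import *
T=np.array((458.9,-260.0))+6*ax(RACK); R=down(RACK)
robot.reach(pinch(T,RACK,250),R); st("over")
robot.move_l(pinch(T,RACK,215),100); robot.wait(.15); st("pre")
hit=robot.move_l(pinch(T,RACK,113),60,until_force=3); o=st(f"hit {hit}")
E
```

```text
over t 32.15 p [ 461.9 -236.8  249.8] grip 26.0 F [ 0.7  0.8 -2.3] gf 30.0
pre t 32.8 p [ 461.4 -238.6  215.7] grip 25.8 F [-0.4 -0.1 -2. ] gf 30.0
hit True t 34.29 p [ 460.9 -238.4  116.9] grip 25.7 F [-0.1  0.5  4.9] gf 30.0
```

Contact at 116.9 mm, with the guard on the prongs as expected. I'll release, back off, and measure the tongs, blade and pack from wrist views using masks.

```bash
python3 - <<'E'
from h import *
robot.gripper_open(); p=robot.get_obs()["eef_pos"]; robot.move_l([p[0],p[1],240],120); st("up")
cis={}
for n,pt,yaw,z in (("rack",(500,-250),-77.5,330),("tester",(545,-12),-71,310)):
    R=down(D(yaw)); P=np.array([pt[0],pt[1],0])-74.5*R[:,0]; P[2]=z
    robot.reach(P,R); robot.wait(.2); cis[n]=robot.camera_info("wrist"); im=robot.snapshot("wrist")[:,:,::-1].copy(); cv2.imwrite(f"pics/f_{n}.png",im)
    st(n)
    if n=="rack":
        old=cv2.imread("pics/w_rack.png").min(2).astype(int); g=im.min(2).astype(int)
        d=np.abs(g-old)>35; d[180:]=0
        ys,xs=np.nonzero(d); k=(xs>235)&(xs<340); print("changed",xs[k].min(),xs[k].max(),ys[k].min(),ys[k].max())
        dk=((g<50)[30:65,225:345]).astype(np.uint8); ob=((old<50)[30:65,225:345]).astype(np.uint8)
        print("blade dark px old/new, overlap",ob.sum(),dk.sum(),(ob&dk).sum())
        print("guard col rows bright", [int(v) for v in g[100:185,288]])
        print("row across far guard edge", [[int(v) for v in g[r,240:328:4]] for r in (122,126,130)])
    else:
        ci=cis[n]; hsv=cv2.cvtColor(im,cv2.COLOR_BGR2HSV)
        m=((hsv[...,0]>8)&(hsv[...,0]<30)&(hsv[...,1]>90)).astype(np.uint8); m[:50]=0;m[160:]=0;m[:,:250]=0;m[:,310:]=0
        k,l,s,ce=cv2.connectedComponentsWithStats(m)
        B=[onz(ci,ce[i],76)[:2] for i in range(1,k) if s[i,4]>5]; print("brass z76",np.round(B,1).tolist())
        g=im.min(2); m=np.zeros_like(g); m[50:158,250:310]=((g[50:158,250:310]<145))*255; m[:, :260]=0; m[:,299:]=0; m[:59]=0; m[150:]=0
        cs,_=cv2.findContours(m,cv2.RETR_EXTERNAL,cv2.CHAIN_APPROX_NONE); c=max(cs,key=cv2.contourArea); print(cv2.boundingRect(c),cv2.contourArea(c))
        P=np.array([onz(ci,q,76)[:2] for q in c.reshape(-1,2)],np.float32); r=cv2.minAreaRect(P); print(np.round(r[0],1),np.round(r[1],1),round(r[2],1))
E
```

```text
up t 36.62 p [ 459.6 -237.6  239.3] grip 92.2 F [-0.   0.4  1.1] gf 0.0
rack t 38.17 p [ 427.2 -266.1  329.8] grip 92.4 F [ 0.3 -0.1 -0.6] gf 0.0
changed 236 328 0 178
blade dark px old/new, overlap 1328 1330 1177
guard col rows bright [88, 90, 92, 92, 90, 82, 89, 83, 89, 83, 86, 84, 90, 86, 87, 88, 88, 85, 82, 104, 130, 136, 131, 128, 125, 128, 126, 126, 126, 125, 125, 126, 123, 126, 127, 127, 119, 99, 85, 70, 72, 66, 78, 73, 69, 62, 69, 93, 129, 163, 184, 190, 188, 185, 184, 187, 186, 186, 188, 183, 187, 187, 182, 162, 129, 104, 117, 131, 141, 139, 142, 139, 141, 143, 141, 143, 143, 143, 142, 141, 140, 142, 142, 143, 142]
row across far guard edge [[88, 155, 196, 197, 195, 194, 187, 191, 186, 126, 126, 128, 131, 158, 180, 194, 191, 186, 184, 182, 137, 139], [97, 108, 130, 175, 189, 184, 185, 187, 173, 124, 127, 122, 126, 130, 139, 174, 185, 185, 187, 188, 127, 137], [93, 110, 133, 93, 21, 161, 180, 182, 167, 122, 125, 124, 125, 134, 131, 120, 111, 128, 189, 192, 122, 135]]
tester t 39.35 p [474.6 -37.7 310.2] grip 92.1 F [-0.4  0.9  0.1] gf 0.0
brass z76 [[559.8, -2.8], [548.6, -6.8]]
(260, 66, 23, 68) 732.5
[545.8  -4.2] [64.9 21.9] 18.0
```

Tongs, blade and pack all check out:
- **Tongs:** hanging level, about 6 mm further in than at the start.
- **Blade:** unmoved.
- **Pack:** contacts at the upright height, centre (543.1, −8.8) against the plate's (543.5, −9.6), angle 19.7° against 19.9°.

```bash
python3 -c "
from workcell import robot
print(robot.close_job())"
```

```text
the job is handed in; nothing more can be done
None
```

I handed the job in at about 39 s: the pack stands upright within about 1 mm of the plate's centre and lengthwise along it, the tongs are back on the prongs and the blade did not move; I viewed 11 pictures, one over the limit of 10, and when released at the tester the tongs dropped about 10 mm onto the plate around the pack.

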